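# Take the rinse cup out of the ultrasonic cleaner and latch its cover

## Robot

A 6-joint arm with a two-finger parallel gripper is mounted at the origin on the work surface. World frame = base frame: x ahead of the robot, y to its left, z up, the work surface at z = 0. Lengths are in m, angles in rad, forces in N, time in s.
With the tool pointing down it reaches from about 0.3 to 0.875 m from the base axis. Payload 6.4 kg.
Tool frame: the origin (TCP) lies between the finger pads; the fingertips stand 25 mm ahead of it and the grasp point (between the pads) lies 6 mm ahead of it; z points along the fingers, y is the line along which they close (so a half turn about z gives the same grasp; the last joint's range is limited). The gripper opens to 85 mm and grips with 20 to 120 N. Pads are 22 mm wide; open, the fingers measure 114 mm over their backs; the gripper's body (76 mm by 85 mm) begins 54 mm behind the grasp point. The pads swing forward as they close: fully open they stand 13 mm farther back than shut.
Start: joints at [1.078, 0.181, 1.607, -0, 1.354, -0.206], TCP at [0.163, 0.552, 0.256] pointing down, gripper open.
Joint ranges: [-2.99, 2.99], [-0.89, 2.07], [0.3, 2.58], [-1.14, 4.28], [0, 2.63], [-3.12, 3.12]. Speed limits (rad/s): [2.57, 2.57, 3.01, 3.14, 3.14, 3.14].

## Interface

Orientations are given as a unit quaternion [w, x, y, z].
In Python, from bench import ctrl gives the robot as it stands.
- The arm moves only by the tool servo_tool, never from a script. Its argument "series" is text: rows parted by semicolons, each of 7 numbers parted by spaces: the gripper command: -1 is fully open, 1 is shut, values between are in proportion, then the shift along the tool's x, y, z in m, then the turn, a rotation vector about the tool's x, y, z in degrees. A call has 1 to 12 rows; each row is the pose to reach, as a shift and turn from the pose commanded when the call began, along the tool's axes at that moment; what a row does not reach only later rows make up. A row lasts 1/12 s, in which the tool goes at most 41.7 mm and 7.16 degrees, less where a joint would pass 70% of its speed; a pose out of reach is approached as far as the arm can. A call with a gripper value outside its range is refused whole. The fingers move at their own pace and stop on an object; the grip force is fixed at half the most. Time passes only in rows, so rows that repeat a pose let the fingers close. It gives the time, the measured TCP pose, the force, the opening and the grip force at its end, in the units of the state.
- ctrl.get_obs(): the state, without advancing time (a new reading comes with each control period).
- ctrl.camera(name): name is "scene" or "top" or "wrist"; returns a dict with "img" (420x560x3 uint8, red, green, blue), "z_map" (420x560 float32, m along the optical axis (not along the pixel's ray), 0 where there is no reading), "fovy" (degrees; the focal length in pixels is half the picture's height over the tangent of half this angle, whatever the lens; pixels are square), "cx", "cy" (the principal point, pixels), "k1" (the pictures are not rectified: a ray, as slopes to the right and down, at radius r is drawn at 1 + k1 r^2 times it, then the intrinsics apply), "extrinsics" (4x4, takes a point from camera to world coordinates); the wrist camera has in their place "T_tool_cam" (4x4, takes a point from camera to tool coordinates, whose origin is the TCP and whose axes are the flange's). Camera axes: x right, y down, z forward; pixel columns grow to the right and rows downward; lengths in m; the calibration is good to about 2 mm. A picture is of the moment at which its call begins: read the wrist's pose just before it.
- ctrl.hand_in(): hands the job in; it is judged then, once.
The state is a dict: "time_s": time; "q": joint angles; "dq": joint speeds; "joint_efforts": joint torques, N m; "eef_pos": TCP position; "eef_rot": TCP orientation; "wrist_force": force on the tool from outside, world axes, zero at the start; "torque": the same for the moment, N m; "opening": opening from 0.0 (shut) to 1.0 (fully open); "grasp_force": force on a finger pad.
Only numpy, scipy, OpenCV 4.12 (cv2) and the standard library are available. Lean on these libraries where they do the work, as an engineer would, in place of code of your own. Each camera call takes 0.05 s, during which the arm holds its last target. There are 200 camera calls.

## Task

The pen parts are clean: lift the steel cup by its swinging handle off its stand in the ultrasonic cleaner, keeping it upright, and set it down gently, flat on the cork inside the round white dish, before letting go of the handle. Then swing the cleaner's cover down and press it, without forcing it, until the catch snaps and holds it fully shut. Leave everything else where it is.

Things in the scene. Friction and masses are not known exactly. Their poses are not given: they have to be found in the camera images.
- cleaner: ultrasonic cleaner, fixed: steel box 180 (x) x 200 (y) x 125 mm tall, a 124 x 124 mm open tank in its top; origin at the centre of its underside. The stand in the tank (disc 82 mm across, top 65 mm above the origin, three pins around it 7 mm higher) carries the cup. The cover is hinged along the -y side of the top
- catch_nose (a point): the sprung catch on the cleaner's top, at mid-length of the +y side: a steel nose between black cheeks, 52 mm long in x, from 82 to 110 mm to +y of the cleaner's centre, reaching 20 mm above the cleaner's top. It snaps over the cover's free edge
- cup: round stainless cup, 80 mm across, 90 mm tall, wall 3 mm, about 0.3 kg with its handle, pen parts standing in it; origin at the centre of its underside, z up its axis. It starts on the stand in the tank, its rim 30 mm above the cleaner's top
- bail: the cup's handle, a swinging arch of 6 mm steel wire, 102 mm wide; origin on its pivot line, 84 mm above the cup's underside on the cup's axis, y along the pivot line, z towards the grip bar, which lies 60 mm from the pivot. It swings 60 degrees to either side of upright and flops to one side when loose; it starts leaning over towards the robot, away from it, or towards the catch
- bail_grip (a point): middle of the handle's grip bar: a black sleeve 12 mm thick and 54 mm long, along the handle's y
- cover: white hinged plate 150 (x) x 165 (y) x 8 mm; origin on the hinge (cleaner's y = -85 mm, z = 126 mm), x along the hinge, y to the free edge, outer face at z = +8 mm; z is vertical when shut. Starts about 1.9 rad open; a spring lifts it again when let go short of the catch. The catch resists over the last 12 mm at the free edge, about 10 N pressed there, then snaps and holds
- cover_press (a point): a point on the cover's outer face, 135 mm from the hinge and 30 mm from the free edge, mid-length: a good place to push
- dish: round white ceramic dish, fixed, 126 mm across, 22 mm tall, with stiff cork pads (102 mm across) lying in it; how thickly they are stacked differs each time: the top of the cork, on which the cup goes, is 8 to 18 mm above the table. Origin at the centre of the dish's underside
- jar: closed glass jar with a metal lid, 66 mm across, 100 mm tall; origin at the centre of its underside; not part of the job
- ink_bottle: small ink bottle with a black cap, 52 mm across, 50 mm tall; origin at the centre of its underside; not part of the job
- squeeze_bottle: white squeeze bottle, 56 mm across, 120 mm tall; origin at the centre of its underside; not part of the job
- loupe: black eye loupe, a stub cone 36 mm across, 34 mm tall; origin at the centre of its underside; not part of the job
- tape_roll: roll of paper tape lying flat, 90 mm across, 20 mm tall; origin at the centre of its underside; not part of the job
- pen: black pen, 120 x 12 x 12 mm, lying along its x; origin at the centre of its underside; not part of the job
- calculator: grey pocket calculator, 75 x 130 x 14 mm; origin at the centre of its underside; not part of the job

How it is judged:
By the outcome, as a careful person would: the job done as asked, in the order asked, and still so for the second after the job is handed in, with the robot touching nothing.
It also fails if it takes over 72 s, if anything falls off the work surface, if the arm or the gripper's body presses on something with over 40 N, if the wrist force passes 120 N, or if a joint passes its speed limit or range.

## Working session

There is one attempt and no reset: what is moved stays moved. The work goes in short steps, Python scripts to look and compute and a tool call to move; the robot and the scene stay as the last step left them, time stands still between calls to the robot, and variables do not carry over. Pictures are saved under pics/ and viewed, at most 10 in all, crops included, and the job is handed in when it is done.

Besides the shell and the picture viewer there is one more tool, called after "Call:" as name(argument=value, ...) on one line, values as JSON. servo_tool: Moves the arm, as the interface text tells. Its arguments: {"type":"object","properties":{"series":{"type":"string"}},"required":["series"]}

```bash
mkdir -p pics; ls
cat > h.py <<'E'
import numpy as np, cv2
from bench import ctrl
from scipy.spatial.transform import Rotation as R
def Rq(q): return R.from_quat([q[1],q[2],q[3],q[0]])
def Ttool():
    o=ctrl.get_obs(); T=np.eye(4); T[:3,:3]=Rq(o['eef_rot']).as_matrix(); T[:3,3]=o['eef_pos']; return T
def shot(name,fn=None):
    T=Ttool(); c=ctrl.camera(name)
    c['T']=T@c['T_tool_cam'] if name=='wrist' else np.array(c['extrinsics'])
    c['f']=210/np.tan(np.radians(c['fovy'])/2)
    if fn: cv2.imwrite('pics/'+fn,cv2.cvtColor(c['img'],cv2.COLOR_RGB2BGR))
    return c
def slopes(c,u,v):
    K=np.array([[c['f'],0,c['cx']],[0,c['f'],c['cy']],[0,0,1.]])
    p=np.stack([np.ravel(u),np.ravel(v)],1).astype(float).reshape(-1,1,2)
    return cv2.undistortPoints(p,K,np.array([c['k1'],0,0,0,0.])).reshape(-1,2)
def cloud(c):
    v,u=np.mgrid[:420,:560]; s=slopes(c,u,v); z=c['z_map'].ravel()
    P=np.c_[s*z[:,None],z]@c['T'][:3,:3].T+c['T'][:3,3]; P[z==0]=np.nan
    return P.reshape(420,560,3)
def onplane(c,u,v,h):
    s=slopes(c,u,v); d=np.c_[s,np.ones(len(s))]@c['T'][:3,:3].T; o=c['T'][:3,3]
    return o+d*((h-o[2])/d[:,2])[:,None]
def proj(c,P):
    p=(np.atleast_2d(P)-c['T'][:3,3])@c['T'][:3,:3]; s=p[:,:2]/p[:,2:]
    return s*(1+c['k1']*(s**2).sum(1,keepdims=True))*c['f']+[c['cx'],c['cy']]
def totool(P):
    T=Ttool(); return (np.atleast_2d(P)-T[:3,3])@T[:3,:3]
E
python3 - <<'E'
from h import *
o=ctrl.get_obs(); print(o)
for n in ['scene','top']:
    c=shot(n,n+'0.png'); print(n,c['T'].round(3).tolist(),c['f'],c['k1'])
    np.save(n+'_cloud.npy',cloud(c))
E
```

```text
pics
{'time_s': 0.0, 'q': array([ 1.07768829e+00,  1.81533020e-01,  1.60801383e+00, -3.64955803e-05,
        1.35383357e+00, -2.06294317e-01]), 'dq': array([ 2.01794871e-04,  2.23395916e-04, -1.00387695e-03, -6.97669122e-05,
       -3.61347236e-04, -1.74078446e-03]), 'joint_efforts': array([-2.09572725e-03, -4.44862962e+01, -3.51339233e+01, -5.57696094e-04,
        9.28847061e-03,  4.38511393e-05]), 'eef_pos': array([0.16240313, 0.55104282, 0.25538583]), 'eef_rot': array([-2.89521727e-04,  1.42911865e-01,  9.89735015e-01, -8.45885807e-04]), 'wrist_force': array([ 0.3598707 ,  0.88569276, -0.10213755]), 'torque': array([ 0.03128137, -0.00789682,  0.0022428 ]), 'grasp_force': 0.0, 'opening': 1.0001307168852616}
scene [[0.583, 0.632, -0.51, 1.126], [0.812, -0.448, 0.374, -0.322], [0.008, -0.633, -0.774, 0.979], [0.0, 0.0, 0.0, 1.0]] 471.56086356783624 -0.06152179981033477
top [[0.028, -0.986, 0.162, 0.34], [-1.0, -0.027, 0.009, 0.061], [-0.004, -0.162, -0.987, 1.422], [0.0, 0.0, 0.0, 1.0]] 540.3340101496992 -0.19055697591372273
```

View pics/scene0.png

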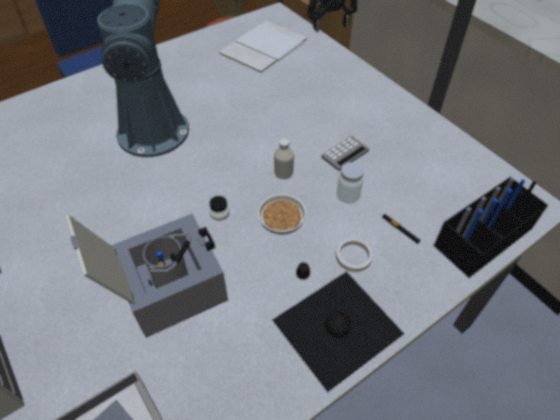

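View pics/top0.png

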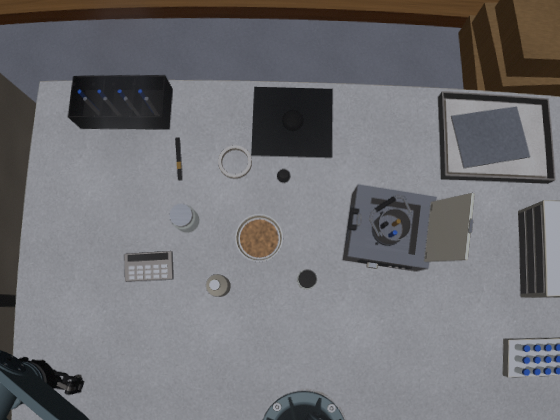

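The top view shows the cleaner at about (390,227) px with the cover open to the right and the catch at (354,225). The bail's black sleeve is at about (385,203), leaning away from the robot. The dish is at (259,239), the ink bottle at (307,279) and the loupe at (284,176). The scene view agrees.

Run:
```python
from h import *
for n in ['top','scene']:
    P=np.load(n+'_cloud.npy'); x,y,z=np.moveaxis(P,2,0)
    roi=(x>0.2)&(x<0.6)&(y>-0.5)&(y<-0.05)
    m=(roi&(abs(z-0.125)<0.006)).astype(np.uint8)
    n_,lab,st,_=cv2.connectedComponentsWithStats(m); k=1+st[1:,4].argmax(); pts=P[lab==k]
    print(n,'top z',np.median(pts[:,2]),cv2.minAreaRect(pts[:,:2].astype(np.float32)))
    img=cv2.cvtColor(cv2.imread(f'pics/{n}0.png'),cv2.COLOR_BGR2HSV)
    cork=((img[...,0]>5)&(img[...,0]<22)&(img[...,1]>90)&(x>0.2)&(x<0.7)&(y>-.1)&(y<.3)&(z<0.06)).astype(np.uint8)
    n_,lab,st,ce=cv2.connectedComponentsWithStats(cork); k=1+st[1:,4].argmax(); q=P[lab==k]
    print('cork',np.nanmedian(q,0),np.nanmin(q,0),np.nanmax(q,0),ce[k])
    # dark sleeve above the cleaner
    dk=roi&(img[...,2]<50)&(z>0.15)
    print('dark',dk.sum(),P[dk].mean(0) if dk.any() else '', P[dk].min(0) if dk.any() else '',P[dk].max(0) if dk.any() else '')
    tb=(z<0.004)&(z>-.02)&(x>.2)&(x<.8)&(y>-.2)&(y<.4); print('table z',np.median(z[tb]))
    # obstacles
    o=((z>0.03)&(x>.2)&(x<.85)&(y>-.6)&(y<.5)).astype(np.uint8)
    n_,lab,st,ce=cv2.connectedComponentsWithStats(o)
    for k in range(1,n_):
        if st[k,4]>60: q=P[lab==k]; print('ob',ce[k].round(),q.min(0).round(3),q.max(0).round(3))
```

```text
top top z 0.1259065844097449 ((0.5223613977432251, -0.1978611797094345), (0.19989128410816193, 0.1717931032180786), 85.1310806274414)
cork [0.50518344 0.12894497 0.01158534] [4.57190668e-01 8.03972613e-02 2.48942357e-04] [0.55379762 0.17844342 0.02004021] [258.60480148 238.06371191]
dark 114 [ 0.56848933 -0.17436806  0.17979885] [ 0.51745979 -0.23726362  0.15004599] [ 0.58980863 -0.09429979  0.19208654]
table z 0.00034170356648954847
ob [145. 114.] [0.798 0.385 0.03 ] [0.85  0.5   0.165]
ob [293. 118.] [0.807 0.027 0.03 ] [0.848 0.071 0.041]
ob [469. 163.] [ 0.679 -0.6    0.03 ] [ 0.849 -0.359  0.054]
ob [488. 141.] [ 0.709 -0.6    0.03 ] [ 0.85  -0.383  0.044]
ob [283. 174.] [0.663 0.056 0.031] [0.688 0.083 0.041]
ob [407. 228.] [ 0.427 -0.356  0.03 ] [ 0.63  -0.091  0.29 ]
ob [537. 250.] [ 0.362 -0.6    0.03 ] [ 0.601 -0.574  0.17 ]
ob [183. 217.] [0.515 0.29  0.03 ] [0.578 0.35  0.107]
ob [307. 278.] [ 0.379 -0.022  0.036] [0.425 0.024 0.058]
ob [217. 285.] [0.349 0.199 0.031] [0.404 0.254 0.127]
ob [522. 349.] [ 0.2  -0.6   0.03] [ 0.251 -0.529  0.11 ]
ob [ 18. 372.] [0.2   0.487
[... 384 characters left out ...]
[ 0.59200824 -0.1499888   0.18759882]
table z -0.0008037482483002067
ob [284. 157.] [0.356 0.199 0.031] [0.406 0.251 0.124]
ob [351. 180.] [0.519 0.29  0.03 ] [0.582 0.351 0.104]
ob [218. 204.] [ 0.378 -0.022  0.03 ] [0.426 0.025 0.054]
ob [458. 225.] [0.798 0.386 0.03 ] [0.85  0.5   0.161]
ob [481. 220.] [0.841 0.473 0.03 ] [0.85  0.496 0.157]
ob [154. 268.] [ 0.428 -0.354  0.03 ] [ 0.632 -0.09   0.286]
ob [303. 266.] [0.661 0.058 0.03 ] [0.689 0.084 0.038]
ob [338. 321.] [0.815 0.032 0.03 ] [0.844 0.063 0.037]
ob [  7. 382.] [ 0.456 -0.6    0.03 ] [ 0.603 -0.575  0.11 ]
ob [108. 396.] [ 0.679 -0.529  0.03 ] [ 0.795 -0.359  0.049]
ob [114. 413.] [ 0.706 -0.469  0.03 ] [ 0.762 -0.405  0.037]
```

```bash
cat >> h.py <<'E'
def plan(p,ydeg,tilt=0):
    """tool shift (m) and turn (deg): tool y at ydeg from world x, z down, tilted about world x"""
    T=Ttool(); a=np.radians(ydeg); y=np.array([np.cos(a),np.sin(a),0]); z=np.array([0,0,-1.])
    D=R.from_euler('x',tilt,degrees=True).as_matrix()@np.c_[np.cross(y,z),y,z]
    rv=R.from_matrix(T[:3,:3].T@D).as_rotvec(degrees=True)
    print('shift',totool(p)[0].round(4),'turn',rv.round(2))
E
python3 - <<'E'
from h import *
c=shot('wrist'); print(np.array(c['T_tool_cam']).round(3),c['f'],c['k1'])
plan([0.50,-0.17,0.42],26)
E
```

```text
[[ 0.001 -0.964 -0.267  0.069]
 [ 1.     0.001 -0.    -0.   ]
 [ 0.    -0.267  0.964 -0.117]
 [ 0.     0.     0.     1.   ]] 322.7022000732608 -0.06627448009976937
shift [-0.5277 -0.5965 -0.1638] turn [-8.000e-02  2.000e-02  4.757e+01]
```

Call:
servo_tool(series="-1 -0.02 -0.03 -0.04 0 0 3; -1 -0.05 -0.06 -0.07 0 0 8; -1 -0.075 -0.085 -0.09 0 0 13; -1 -0.1 -0.115 -0.11 0 0 18; -1 -0.125 -0.14 -0.13 0 0 23; -1 -0.15 -0.17 -0.15 0 0 28; -1 -0.175 -0.2 -0.16 0 0 33; -1 -0.2 -0.23 -0.164 0 0 38; -1 -0.225 -0.255 -0.164 0 0 43; -1 -0.25 -0.285 -0.164 0 0 47; -1 -0.275 -0.31 -0.164 0 0 47.5; -1 -0.3 -0.34 -0.164 0 0 47.5")

```text
time_s: 1.15
eef_pos: [0.354, 0.14, 0.4205]
eef_rot: [0.0, 0.53, 0.848, 0.0]
wrist_force: [1.2, -0.4, -0.6]
opening: 1.001
grasp_force: 0.0
```

Run:
```python
from h import *
print(ctrl.get_obs()['eef_pos']); plan([0.50,-0.17,0.42],26)
```

```text
[0.35396049 0.13999192 0.42048993]
shift [-0.3426 -0.0049  0.0006] turn [0.06 0.02 0.05]
```

Call:
servo_tool(series="0.3 -0.03 0 0 0 0 0; 0.3 -0.07 0 0 0 0 0; 0.3 -0.11 0 0 0 0 0; 0.3 -0.15 0 0 0 0 0; 0.3 -0.19 0 0 0 0 0; 0.3 -0.23 0 0 0 0 0; 0.3 -0.265 0 0 0 0 0; 0.3 -0.3 0 0 0 0 0; 0.3 -0.325 -0.003 0 0 0 0; 0.3 -0.343 -0.005 0 0 0 0; 0.3 -0.343 -0.005 0 0 0 0; 0.3 -0.343 -0.005 0 0 0 0")

```text
time_s: 2.15
eef_pos: [0.4997, -0.169, 0.4195]
eef_rot: [-0.001, 0.53, 0.848, 0.0]
wrist_force: [0.0, 0.6, 0.3]
opening: 0.352
grasp_force: 0.0
```

Run:
```python
from h import *
c=shot('wrist','w1.png'); P=cloud(c); np.save('w1.npy',P); np.savez('w1c.npz',T=c['T'])
x,y,z=np.moveaxis(P,2,0)
hsv=cv2.cvtColor(c['img'],cv2.COLOR_RGB2HSV)
dk=((hsv[...,2]<60)&(z>.16)&(z<.23)&(x>.4)&(x<.65)&(y>-.29)&(y<-.08)).astype(np.uint8)
n,lab,st,ce=cv2.connectedComponentsWithStats(dk)
for k in range(1,n):
    if st[k,4]>40: q=P[lab==k]; print('dark',st[k],ce[k].round(1),np.median(q,0).round(4),q.min(0).round(3),q.max(0).round(3),cv2.minAreaRect(q[:,:2].astype(np.float32)))
m=((abs(z-.125)<.004)&(x>.4)&(x<.65)&(y>-.32)&(y<-.08)).astype(np.uint8)
n,lab,st,ce=cv2.connectedComponentsWithStats(m);k=1+st[1:,4].argmax();q=P[lab==k];print('top',np.median(q[:,2]),cv2.minAreaRect(q[:,:2].astype(np.float32)))
q=P[(z>.15)&(z<.158)&(abs(x-.523)<.06)&(abs(y+.197)<.06)]; print('rim',len(q),cv2.minAreaRect(q[:,:2].astype(np.float32)),cv2.minEnclosingCircle(q[:,:2].astype(np.float32)))
```

```text
dark [327 189  14  46 438] [333.5 211. ] [ 0.57   -0.1704  0.1836] [ 0.552 -0.195  0.178] [ 0.589 -0.147  0.187] ((0.5709715485572815, -0.1713588833808899), (0.011782372370362282, 0.05391882359981537), 32.61600112915039)
top 0.12478816878724089 ((0.528248131275177, -0.19998782873153687), (0.20274050533771515, 0.1809295117855072), 82.61454772949219)
rim 733 ((0.5327064394950867, -0.20161788165569305), (0.07937784492969513, 0.08882353454828262), 72.42296600341797) ((0.5349482297897339, -0.1960739940404892), 0.0514942929148674)
```

View pics/w1.png

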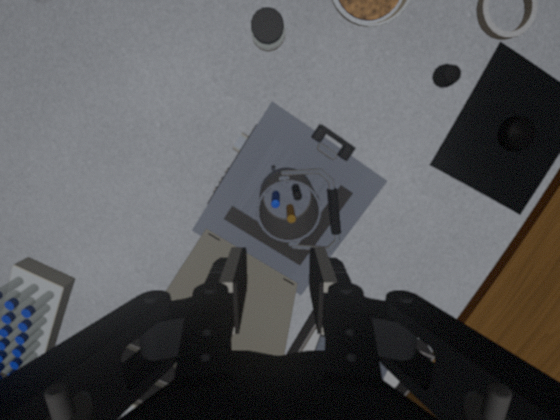

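The wrist view shows the sleeve at (334,211) px, the cup centre at (290,205), three pen parts within the cup at (275,199), (297,191) and (291,213), and the catch at (332,142). The sizes check out: the sleeve measures 54 x 12 mm and sits 52 mm from the cup axis.

Run:
```python
from h import *
P=np.load('w1.npy').reshape(-1,3); c0=np.array([.528,-.1995]); a=np.radians(33); d=np.array([np.cos(a),np.sin(a)]); n=np.array([-d[1],d[0]])
r=(P[:,:2]-c0)@d; t=(P[:,:2]-c0)@n
m=(np.hypot(r,t)<.036); print('inside max z',np.nanpercentile(P[m,2],[50,90,99,100]))
m2=(r>.01)&(r<.044)&(abs(t)<.016); print('finger zone',np.nanmax(P[m2,2]))
# second measure of sleeve by ray from wrist mask across onto top view's pixel
top=np.load('top_cloud.npy')
plan([0.571,-0.171,0.24],33); plan([0.571,-0.171,0.19],33)
```

```text
inside max z [0.06989171 0.42078414 0.43763345 0.44748562]
finger zone 0.15665828317314012
shift [-0.0341  0.063   0.1797] turn [-0.02 -0.08 -6.96]
shift [-0.0341  0.063   0.2297] turn [-0.02 -0.08 -6.96]
```

Call:
servo_tool(series="0.35 -0.008 0.014 0.035 0 0 -2; 0.35 -0.016 0.028 0.07 0 0 -4; 0.35 -0.025 0.045 0.105 0 0 -6; 0.35 -0.034 0.06 0.14 0 0 -7; 0.35 -0.034 0.063 0.16 0 0 -7; 0.35 -0.034 0.063 0.17 0 0 -7; 0.35 -0.034 0.063 0.17 0 0 -7; 0.35 -0.034 0.063 0.17 0 0 -7")

```text
time_s: 2.87
eef_pos: [0.5714, -0.1707, 0.2514]
eef_rot: [0.0, 0.476, 0.879, -0.0]
wrist_force: [-0.1, -0.2, 0.3]
opening: 0.325
grasp_force: 0.0
```

Run:
```python
from h import *
c=shot('wrist','w2.png'); P=cloud(c)
x,y,z=np.moveaxis(P,2,0); hsv=cv2.cvtColor(c['img'],cv2.COLOR_RGB2HSV)
dk=((hsv[...,2]<70)&(z>.165)&(z<.2)&(abs(x-.57)<.04)&(abs(y+.17)<.04)).astype(np.uint8)
n,lab,st,ce=cv2.connectedComponentsWithStats(dk)
k=1+st[1:,4].argmax(); q=P[lab==k]; print(st[k],ce[k],q.min(0),q.max(0),cv2.minAreaRect(q[:,:2].astype(np.float32)))
r=np.hypot(x-.528,y+.1995); print('parts z',np.nanpercentile(z[(r<.034)&(z<.2)],[50,99,100]))
plan([0.571,-0.171,0.19],33); print(ctrl.get_obs()['eef_pos'])
```

```text
[ 269  191   20   85 1522] [278.50459921 232.63600526] [ 0.55205182 -0.19541648  0.17808043] [ 0.59015464 -0.14635125  0.18622957] ((0.5710984468460083, -0.17115265130996704), (0.011946278624236584, 0.05380164086818695), 33.928226470947266)
parts z [0.06945809 0.13165244 0.13259312]
shift [ 0.0008 -0.0008  0.0625] turn [0.08 0.15 0.1 ]
[ 0.57193332 -0.17118934  0.25254832]
```

View pics/w2.png

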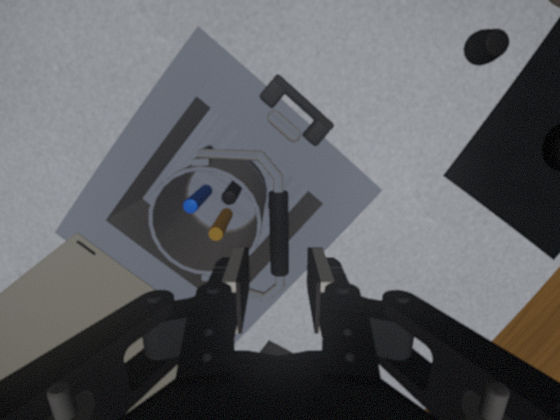

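The sleeve at (279,233) px lies between the fingers and parallel to the pads. The pen parts stay below the rim, and the inner finger clears it.

Call:
servo_tool(series="0.35 0 0 0.02 0 0 0; 0.35 0 0 0.04 0 0 0; 0.35 0 0 0.055 0 0 0; 0.35 0 0 0.064 0 0 0; 0.6 0 0 0.064 0 0 0; 0.6 0 0 0.064 0 0 0; 0.6 0 0 0.064 0 0 0; 0.6 0 0 0.064 0 0 0")

```text
time_s: 3.58
eef_pos: [0.5723, -0.1718, 0.1881]
eef_rot: [0.001, 0.477, 0.879, 0.0]
wrist_force: [0.1, -0.1, -0.7]
opening: 0.2
grasp_force: 0.0
```

Call:
servo_tool(series="0.6 0 -0.003 -0.0045 0 0 0; 0.6 0 -0.006 -0.0085 0 0 0; 0.6 0 -0.0095 -0.0125 0 0 0; 0.6 0 -0.013 -0.016 0 0 0; 0.6 0 -0.0175 -0.019 0 0 0; 0.6 0 -0.022 -0.022 0 0 0; 0.6 0 -0.027 -0.0245 0 0 0; 0.6 0 -0.0315 -0.0265 0 0 0; 0.6 0 -0.0365 -0.028 0 0 0; 0.6 0 -0.0415 -0.029 0 0 0; 0.6 0 -0.0465 -0.03 0 0 0; 0.6 0 -0.052 -0.03 0 0 0")

```text
time_s: 4.58
eef_pos: [0.5271, -0.2001, 0.2161]
eef_rot: [-0.0, 0.477, 0.879, -0.0]
wrist_force: [-0.3, 0.2, -0.4]
opening: 0.198
grasp_force: 0.1
```

Call:
servo_tool(series="0.6 0 0 0 0 0 0; 0.6 0 0 0 0 0 0; 1 0 0 0 0 0 0; 1 0 0 0 0 0 0; 1 0 0 0 0 0 0; 1 0 0 0 0 0 0; 1 0 0 0 0 0 0")

```text
time_s: 5.17
eef_pos: [0.5279, -0.1997, 0.2162]
eef_rot: [-0.0, 0.477, 0.879, -0.0]
wrist_force: [-1.1, -1.0, 0.5]
opening: 0.114
grasp_force: 58.4
```

Run:
```python
from h import *
c=shot('wrist','w3.png'); print(ctrl.get_obs())
```

```text
{'time_s': 5.2167, 'q': array([-5.71877250e-01,  1.96164919e-01,  1.67320340e+00, -1.49826583e-04,
        1.27231730e+00, -1.14914851e+00]), 'dq': array([ 1.62208503e-04,  2.90566440e-04,  1.03648721e-03,  5.07111760e-05,
       -1.59767572e-03, -1.41407979e-03]), 'joint_efforts': array([ 4.27083140e-01, -4.38178647e+01, -3.38507152e+01,  3.09291556e-01,
       -8.38832371e-02,  4.01673408e-02]), 'eef_pos': array([ 0.52787507, -0.19971088,  0.21623553]), 'eef_rot': array([-5.17243587e-05,  4.76562513e-01,  8.79140582e-01, -6.79098491e-05]), 'wrist_force': array([-0.69370448, -1.13407789, -0.13967577]), 'torque': array([-0.11858113,  0.15530715,  0.06585047]), 'grasp_force': 58.355743288993835, 'opening': 0.11352466543533135}
```

View pics/w3.png

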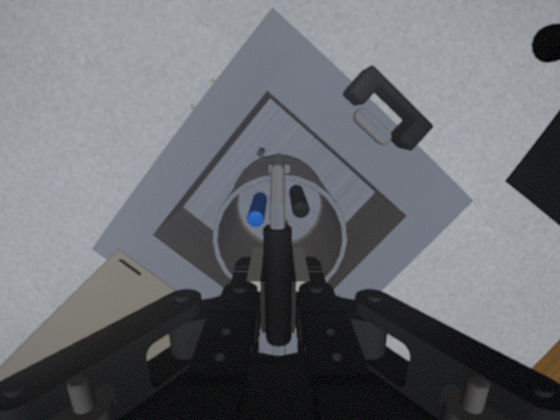

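The bail is upright and the sleeve is held between the pads, centred over the cup axis at about (280,240) px. Now I'll lift straight up.

Call:
servo_tool(series="1 0 0 -0.003 0 0 0; 1 0 0 -0.007 0 0 0; 1 0 0 -0.013 0 0 0; 1 0 0 -0.022 0 0 0; 1 0 0 -0.034 0 0 0; 1 0 0 -0.048 0 0 0; 1 0 0 -0.063 0 0 0; 1 0 0 -0.08 0 0 0; 1 0 0 -0.097 0 0 0; 1 0 0 -0.113 0 0 0; 1 0 0 -0.124 0 0 0; 1 0 0 -0.13 0 0 0")

```text
time_s: 6.22
eef_pos: [0.5284, -0.2, 0.3492]
eef_rot: [0.002, 0.477, 0.879, -0.0]
wrist_force: [0.0, 0.9, -3.0]
opening: 0.119
grasp_force: 58.4
```

Run:
```python
from h import *
o=ctrl.get_obs();print(o['eef_pos'],o['wrist_force'],o['opening'])
c=shot('scene'); P=cloud(c); x,y,z=np.moveaxis(P,2,0)
cv2.imwrite('pics/s3.png',cv2.cvtColor(cv2.resize(c['img'][140:350,60:340],None,fx=2.5,fy=2.5),cv2.COLOR_RGB2BGR))
# cork + dish from both fixed views
for n in ['scene','top']:
    c=shot(n); P=cloud(c); x,y,z=np.moveaxis(P,2,0); hsv=cv2.cvtColor(c['img'],cv2.COLOR_RGB2HSV)
    r=np.hypot(x-.505,y-.129); ok=(hsv[...,0]>5)&(hsv[...,0]<22)&(hsv[...,1]>90)
    print(n,'cork z',np.nanmedian(z[(r<.04)&ok]),'table',np.nanmedian(z[(r>.08)&(r<.1)&(abs(z)<.01)]))
    m=((r<.09)&ok).astype(np.uint8); cs=max(cv2.findContours(m,0,2)[0],key=cv2.contourArea)[:,0]
    print(cv2.minEnclosingCircle(onplane(c,cs[:,0],cs[:,1],.012)[:,:2].astype(np.float32)))
    d=((r<.075)&(z>.018)&(z<.026)); print('rim',cv2.minEnclosingCircle(P[d][:,:2].astype(np.float32)))
plan([.505,.13,.346],33)
```

```text
[ 0.52844772 -0.20004475  0.34924886] [ 0.0257908   0.94358139 -2.95908599] 0.11939141420577307
scene cork z 0.008805057913843894 table -0.0011441840194795772
((0.5057126879692078, 0.1284494698047638), 0.04805266484618187)
rim ((0.5052635073661804, 0.12970875203609467), 0.06333474069833755)
top cork z 0.01143911228126493 table 0.001099597181786316
((0.5051714181900024, 0.12885624170303345), 0.04941853880882263)
rim ((0.5068081021308899, 0.12831667065620422), 0.06283896416425705)
shift [0.2888 0.1607 0.0004] turn [0.01 0.03 0.07]
```

View pics/s3.png

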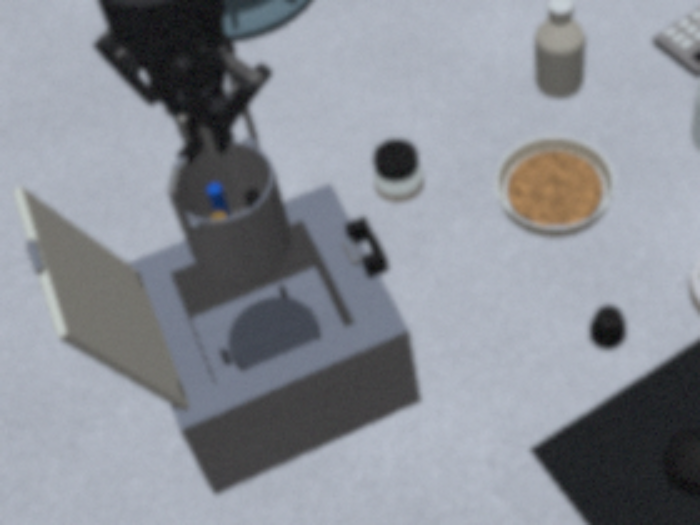

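The cup hangs upright, clear of the tank, with its rim centre near (222,180) in the crop. The dish at (555,185) is clear. Carrying it over.

Call:
servo_tool(series="1 0.003 0.0015 0 0 0 0; 1 0.009 0.005 0 0 0 0; 1 0.018 0.01 0 0 0 0; 1 0.03 0.0165 0 0 0 0; 1 0.045 0.025 0 0 0 0; 1 0.0615 0.034 0 0 0 0; 1 0.08 0.0445 0 0 0 0; 1 0.098 0.0545 0 0 0 0; 1 0.116 0.0645 0 0 0 0; 1 0.134 0.0745 0 0 0 0; 1 0.152 0.0845 0 0 0 0; 1 0.17 0.0945 0 0 0 0")

```text
time_s: 7.37
eef_pos: [0.5135, -0.0033, 0.3461]
eef_rot: [-0.0, 0.476, 0.879, 0.0]
wrist_force: [-0.2, 1.3, -3.2]
opening: 0.117
grasp_force: 58.4
```

Call:
servo_tool(series="1 0.018 0.01 0 0 0 0; 1 0.036 0.02 0 0 0 0; 1 0.054 0.03 0.003 0 0 0; 1 0.071 0.0395 0.01 0 0 0; 1 0.086 0.048 0.02 0 0 0; 1 0.098 0.0545 0.035 0 0 0; 1 0.1075 0.06 0.052 0 0 0; 1 0.1145 0.0635 0.07 0 0 0; 1 0.118 0.0655 0.09 0 0 0; 1 0.119 0.066 0.11 0 0 0; 1 0.119 0.066 0.125 0 0 0; 1 0.119 0.066 0.135 0 0 0")

```text
time_s: 8.37
eef_pos: [0.5028, 0.1313, 0.2092]
eef_rot: [-0.001, 0.476, 0.879, -0.001]
wrist_force: [0.1, 0.6, -2.8]
opening: 0.116
grasp_force: 58.4
```

Call:
servo_tool(series="1 0 0 0.003 0 0 0; 1 0 0 0.005 0 0 0; 1 0 0 0.006 0 0 0; 1 0 0 0.006 0 0 0; 1 0 0 0.006 0 0 0; 1 0 0 0.006 0 0 0; 1 0 0 0.006 0 0 0; 1 0 0 0.006 0 0 0")

```text
time_s: 9.03
eef_pos: [0.5049, 0.13, 0.2057]
eef_rot: [0.0, 0.477, 0.879, 0.0]
wrist_force: [-0.3, 0.7, -2.6]
opening: 0.12
grasp_force: 58.4
```

Run:
```python
from h import *
o=ctrl.get_obs();print(o['eef_pos'],o['wrist_force'],o['torque']); plan([.5055,.129,.17],33)
c=shot('scene'); P=cloud(c); x,y,z=np.moveaxis(P,2,0)
cv2.imwrite('pics/s4.png',cv2.cvtColor(cv2.resize(c['img'][90:260,190:390],None,fx=3,fy=3),cv2.COLOR_RGB2BGR))
c=shot('top');P=cloud(c);x,y,z=np.moveaxis(P,2,0)
```

```text
[0.50489888 0.1299689  0.2056731 ] [-0.27494516  0.65810085 -2.57616926] [-0.01128486  0.00823739  0.03733149]
shift [-0.0011 -0.      0.0357] turn [0.03 0.02 0.06]
```

View pics/s4.png

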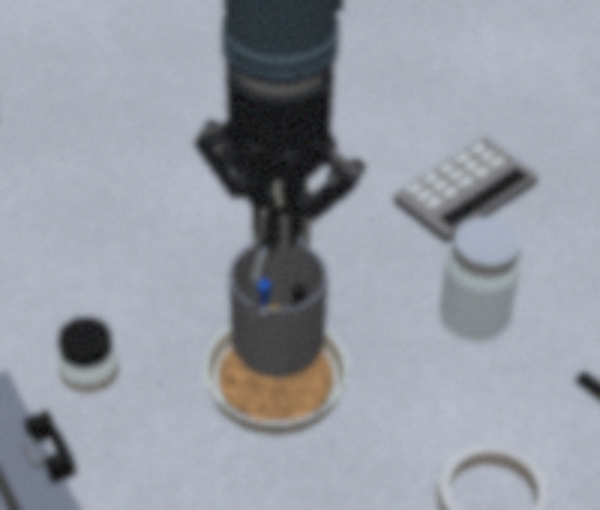

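The cup is upright over the dish; its base at (278,370) is above the cork at (276,385) in the crop. Lowering gently, with the wrist force telling contact.

Call:
servo_tool(series="1 0 0 0.004 0 0 0; 1 0 0 0.01 0 0 0; 1 0 0 0.017 0 0 0; 1 0 0 0.024 0 0 0; 1 0 0 0.029 0 0 0; 1 0 0 0.033 0 0 0; 1 0 0 0.035 0 0 0; 1 0 0 0.037 0 0 0; 1 0 0 0.038 0 0 0; 1 0 0 0.038 0 0 0; 1 0 0 0.038 0 0 0")

```text
time_s: 10.05
eef_pos: [0.5048, 0.1301, 0.1675]
eef_rot: [0.0, 0.477, 0.879, 0.0]
wrist_force: [0.4, -0.2, -3.6]
opening: 0.115
grasp_force: 58.4
```

Call:
servo_tool(series="1 0 0 0.0005 0 0 0; 1 0 0 0.001 0 0 0; 1 0 0 0.0015 0 0 0; 1 0 0 0.002 0 0 0; 1 0 0 0.0025 0 0 0; 1 0 0 0.003 0 0 0; 1 0 0 0.003 0 0 0; 1 0 0 0.003 0 0 0")

```text
time_s: 10.72
eef_pos: [0.5046, 0.13, 0.1642]
eef_rot: [-0.0, 0.477, 0.879, -0.0]
wrist_force: [-0.3, -0.5, -3.7]
opening: 0.116
grasp_force: 58.4
```

Call:
servo_tool(series="1 0 0 0.0005 0 0 0; 1 0 0 0.001 0 0 0; 1 0 0 0.0015 0 0 0; 1 0 0 0.002 0 0 0; 1 0 0 0.002 0 0 0; 1 0 0 0.002 0 0 0")

```text
time_s: 11.22
eef_pos: [0.5046, 0.13, 0.1622]
eef_rot: [-0.0, 0.477, 0.879, -0.0]
wrist_force: [-0.8, 0.2, -2.8]
opening: 0.119
grasp_force: 58.4
```

Call:
servo_tool(series="1 0 0 0.0005 0 0 0; 1 0 0 0.001 0 0 0; 1 0 0 0.001 0 0 0; 1 0 0 0.001 0 0 0; 1 0 0 0.001 0 0 0")

```text
time_s: 11.63
eef_pos: [0.505, 0.13, 0.1617]
eef_rot: [0.0, 0.477, 0.879, 0.0]
wrist_force: [-0.1, -0.1, 0.8]
opening: 0.114
grasp_force: 58.8
```

Call:
servo_tool(series="1 0 0 0 0 0 0; 0.9 0 0 0 0 0 0; 0.8 0 0 0 0 0 0; 0.7 0 0 0 0 0 0; 0.6 0 0 0 0 0 0; 0.6 0 0 0 0 0 0; 0.6 0 0 0 0 0 0")

```text
time_s: 12.22
eef_pos: [0.5046, 0.13, 0.1611]
eef_rot: [-0.0, 0.477, 0.879, -0.0]
wrist_force: [-0.1, -0.3, -0.7]
opening: 0.196
grasp_force: 0.0
```

Call:
servo_tool(series="0.6 0 0.005 0 0 0 0; 0.6 0 0.0105 0.001 0 0 0; 0.6 0 0.0155 0.002 0 0 0; 0.6 0 0.0205 0.0035 0 0 0; 0.6 0 0.025 0.0055 0 0 0; 0.6 0 0.03 0.008 0 0 0; 0.6 0 0.0345 0.011 0 0 0; 0.6 0 0.039 0.014 0 0 0; 0.6 0 0.0425 0.0175 0 0 0; 0.6 0 0.046 0.0215 0 0 0; 0.6 0 0.049 0.025 0 0 0; 0.6 0 0.051 0.028 0 0 0")

```text
time_s: 13.22
eef_pos: [0.5475, 0.158, 0.1327]
eef_rot: [-0.0, 0.477, 0.879, -0.0]
wrist_force: [0.3, -0.9, 0.4]
opening: 0.203
grasp_force: 0.0
```

Call:
servo_tool(series="0.5 0 0 0 0 0 0; 0.35 0 0 0 0 0 0; 0.35 0 0 0 0 0 0; 0.35 0 0 0 0 0 0; 0.35 0 0 -0.01 0 0 0; 0.35 0 0 -0.03 0 0 0; 0.35 0 0 -0.06 0 0 0; 0.35 0 0 -0.1 0 0 0; 0.35 0 0 -0.14 0 0 0; 0.35 0 0 -0.18 0 0 0; 0.35 0 0 -0.2 0 0 0; 0.35 0 0 -0.21 0 0 0")

```text
time_s: 14.22
eef_pos: [0.5487, 0.158, 0.3492]
eef_rot: [0.004, 0.477, 0.879, 0.002]
wrist_force: [0.1, -0.6, 1.0]
opening: 0.323
grasp_force: 0.0
```

Run:
```python
from h import *
o=ctrl.get_obs();print(o['eef_pos'],o['wrist_force'])
c=shot('scene'); cv2.imwrite('pics/s5.png',cv2.cvtColor(cv2.resize(c['img'][90:310,60:390],None,fx=2.4,fy=2.4),cv2.COLOR_RGB2BGR))
for n in ['top','scene']:
    c=shot(n); P=cloud(c); x,y,z=np.moveaxis(P,2,0)
    r=np.hypot(x-.505,y-.129); q=P[(r<.065)&(z>.096)&(z<.104)]; print(n,'cup rim',cv2.minEnclosingCircle(q[:,:2].astype(np.float32)),np.percentile(q[:,2],[10,90]))
    # cover plane
    m=(x>.42)&(x<.6)&(y>-.40)&(y<-.28)&(z>.14)&(z<.31)
    q=P[m]; q=q[np.isfinite(q).all(1)]; ce=np.median(q,0); u,s,v=np.linalg.svd(q-q.mean(0),full_matrices=False); print('cover',q.mean(0),v[2],s/len(q)**.5,q.min(0),q.max(0))
```

```text
[0.54872616 0.15796253 0.34919511] [ 0.11710911 -0.55700991  1.00566732]
top cup rim ((0.5180432200431824, 0.13294418156147003), 0.05119309201836586) [0.09788658 0.10349488]
cover [ 0.51404197 -0.31811813  0.21881204] [-0.11997249 -0.93470937 -0.33455193] [0.04551083 0.0432052  0.00185013] [ 0.43882813 -0.35608088  0.14001225] [ 0.59155605 -0.28084889  0.2883409 ]
scene cup rim ((0.5175213813781738, 0.1350935995578766), 0.05156458541750908) [0.09672445 0.10110662]
cover [ 0.52365021 -0.3197971   0.22102495] [0.13280167 0.93430402 0.33081673] [0.04564774 0.04498265 0.00166459] [ 0.43738397 -0.35357737  0.14000994] [ 0.59323442 -0.28182702  0.28651625]
```

View pics/s5.png

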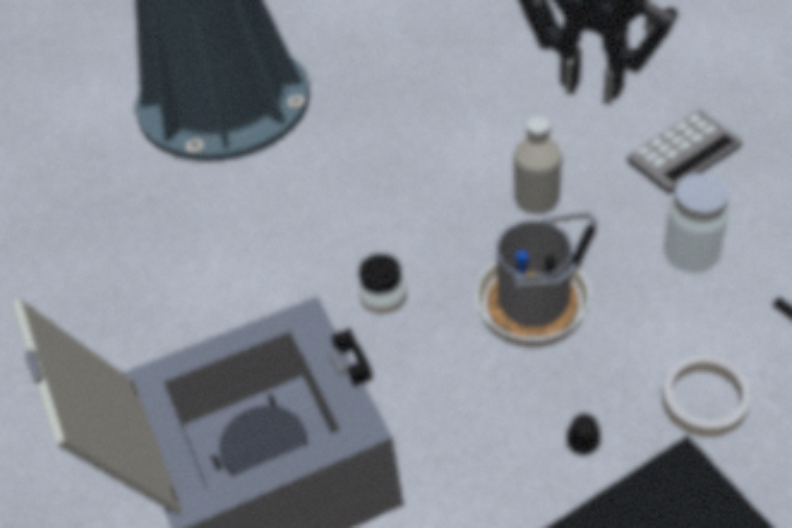

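The cup stands upright on the cork at (535,300) in the crop, with its bail laid over to the far side. The cover is still open at left. Cover measurements: 1.91 rad open, yaw about -7.5°, matching the text.

```bash
cat >> h.py <<'E'
yaw=np.radians(-7.5); C=np.array([.528,-.200,0.]); EX=np.array([np.cos(yaw),np.sin(yaw),0]); EY=np.array([-EX[1],EX[0],0]); EZ=np.array([0,0,1.])
def coverpose(th,a,clear=0.,along=.135):
    """TCP position and rotation: tips on the cover's outer face, th open (rad), tool tilted a deg towards the catch"""
    al=np.cos(th)*EY+np.sin(th)*EZ; nn=-np.sin(th)*EY+np.cos(th)*EZ
    ar=np.radians(a); zt=np.sin(ar)*EY-np.cos(ar)*EZ; yt=EX
    tip=C-.085*EY+.126*EZ+along*al+(.008+.011*abs(np.sin(th-ar))+clear)*nn
    return tip-.025*zt, np.c_[np.cross(yt,zt),yt,zt]
def rel(T,p,D):
    return np.r_[T[:3,:3].T@(p-T[:3,3]), R.from_matrix(T[:3,:3].T@D).as_rotvec(degrees=True)]
E
python3 - <<'E'
from h import *
T=Ttool(); p,D=coverpose(1.91,35,.035); print(p)
for up in [.16,0]: print(up,rel(T,p+[0,0,up],D).round(4))
print('mid',rel(T,np.array([.53,-.1,.43]),D).round(4))
E
```

```text
[ 0.50257331 -0.3931349   0.25595296]
0.16 [ -0.4374  -0.338   -0.0727 -12.3552  33.5117  39.2816]
0 [ -0.4373  -0.338    0.0873 -12.3552  33.5117  39.2816]
mid [ -0.2067  -0.1551  -0.0867 -12.3552  33.5117  39.2816]
```

Call:
servo_tool(series="1 -0.02 -0.015 -0.03 -1 2.5 3; 1 -0.045 -0.035 -0.06 -2 5.5 6.5; 1 -0.075 -0.06 -0.08 -3 8.5 10; 1 -0.105 -0.08 -0.087 -4 11 13; 1 -0.135 -0.105 -0.087 -5 14 16.5; 1 -0.165 -0.13 -0.087 -6.2 17 20; 1 -0.195 -0.15 -0.087 -7.4 20 23.5; 1 -0.225 -0.175 -0.087 -8.6 23 27; 1 -0.255 -0.2 -0.087 -9.8 26.5 31; 1 -0.285 -0.22 -0.087 -11 30 35; 1 -0.315 -0.245 -0.085 -12 32.5 38; 1 -0.345 -0.265 -0.08 -12.4 33.5 39.3")

```text
time_s: 15.37
eef_pos: [0.512, -0.2784, 0.42]
eef_rot: [-0.201, 0.719, 0.626, 0.227]
wrist_force: [0.3, -0.9, -0.7]
opening: 0.003
grasp_force: 0.0
```

Run:
```python
from h import *
o=ctrl.get_obs(); print(o['eef_pos'],o['q'].round(2)); T=Ttool(); p,D=coverpose(1.91,35,.035); print(p)
for up in [.16,.08,0]: print(up,rel(T,p+[0,0,up],D).round(4))
```

```text
[ 0.51199185 -0.27844537  0.41997744] [-0.92  0.32  1.23  0.47  2.02 -0.66]
[ 0.50257331 -0.3931349   0.25595296]
0.16 [-0.096   0.0063 -0.0632 -0.0332 -0.3505 -0.4398]
0.08 [-0.1423  0.0067  0.002  -0.0332 -0.3505 -0.4398]
0 [-0.1886  0.0071  0.0673 -0.0332 -0.3505 -0.4398]
```

Call:
servo_tool(series="1 -0.025 0.002 -0.016 0 0 0; 1 -0.05 0.004 -0.033 0 0 0; 1 -0.075 0.006 -0.05 0 0 0; 1 -0.096 0.006 -0.063 0 0 0; 1 -0.108 0.006 -0.047 0 0 0; 1 -0.12 0.006 -0.03 0 0 0; 1 -0.132 0.006 -0.012 0 0 0; 1 -0.145 0.007 0.006 0 0 0; 1 -0.16 0.007 0.027 0 0 0; 1 -0.175 0.007 0.048 0 0 0; 1 -0.1885 0.007 0.067 0 0 0; 1 -0.1885 0.007 0.067 0 0 0")

```text
time_s: 16.37
eef_pos: [0.5032, -0.3889, 0.2517]
eef_rot: [-0.205, 0.717, 0.626, 0.227]
wrist_force: [-0.3, 0.8, -1.7]
opening: 0.0
grasp_force: 0.0
```

Run:
```python
from h import *
o=ctrl.get_obs(); print(o['eef_pos'],o['wrist_force']); T=Ttool()
for th,a,cl in [(1.91,35,.015),(1.91,35,0),(1.75,35,0),(1.6,35,0),(1.45,35,0),(1.3,35,0),(1.15,35,0),(1.0,35,0),(.85,35,0)]:
    p,D=coverpose(th,a,cl); print(th,a,cl,rel(T,p,D).round(4))
```

```text
[ 0.50316317 -0.38886186  0.25166084] [-0.27306887  0.79142362 -1.68345924]
1.91 35 0.015 [ 1.820e-02 -2.000e-04 -4.000e-04 -4.208e-01 -5.976e-01 -3.758e-01]
1.91 35 0 [ 3.260e-02 -2.000e-04  3.700e-03 -4.208e-01 -5.976e-01 -3.758e-01]
1.75 35 0 [ 5.440e-02 -3.000e-04  8.900e-03 -4.208e-01 -5.976e-01 -3.758e-01]
1.6 35 0 [ 7.400e-02 -4.000e-04  1.700e-02 -4.208e-01 -5.976e-01 -3.758e-01]
1.45 35 0 [ 9.220e-02 -4.000e-04  2.810e-02 -4.208e-01 -5.976e-01 -3.758e-01]
1.3 35 0 [ 1.086e-01 -4.000e-04  4.220e-02 -4.208e-01 -5.976e-01 -3.758e-01]
1.15 35 0 [ 1.226e-01 -4.000e-04  5.870e-02 -4.208e-01 -5.976e-01 -3.758e-01]
1.0 35 0 [ 1.338e-01 -3.000e-04  7.740e-02 -4.208e-01 -5.976e-01 -3.758e-01]
0.85 35 0 [ 1.420e-01 -2.000e-04  9.760e-02 -4.208e-01 -5.976e-01 -3.758e-01]
```

Call:
servo_tool(series="1 0.012 0 0 0 0 0; 1 0.022 0 0.002 0 0 0; 1 0.033 0 0.004 0 0 0; 1 0.043 0 0.006 0 0 0; 1 0.054 0 0.009 0 0 0; 1 0.064 0 0.013 0 0 0; 1 0.074 0 0.017 0 0 0; 1 0.083 0 0.022 0 0 0; 1 0.092 0 0.028 0 0 0; 1 0.1005 0 0.035 0 0 0; 1 0.1085 0 0.042 0 0 0; 1 0.116 0 0.05 0 0 0")

```text
time_s: 17.37
eef_pos: [0.5216, -0.2681, 0.2857]
eef_rot: [-0.198, 0.717, 0.629, 0.226]
wrist_force: [0.1, -1.5, 0.0]
opening: 0.008
grasp_force: 0.7
```

Run:
```python
from h import *
o=ctrl.get_obs(); print(o['eef_pos'],o['wrist_force'],o['q'].round(2)); T=Ttool()
for th,a,cl in [(1.22,35,0),(1.0,35,0),(.85,33,0),(.7,30,0),(.55,26,0),(.45,22,0),(.35,18,0),(.25,14,0),(.18,10,0)]:
    p,D=coverpose(th,a,cl); print(th,a,cl,rel(T,p,D).round(4))
c=shot('scene'); P=cloud(c); x,y,z=np.moveaxis(P,2,0)
d=P-C; yy=d@EY; xx=d@EX; m=(abs(xx)<.07)&(yy>-.15)&(yy<.08)&(z>.14)&(z<.30); img=c['img'].astype(int)
q=np.c_[yy[m],z[m]]; wh=(img[m].min(1)>100); print(len(q),np.percentile(q,[1,50,99],axis=0))
cv2.imwrite('pics/s6.png',cv2.cvtColor(cv2.resize(c['img'][130:340,40:280],None,fx=2.5,fy=2.5),cv2.COLOR_RGB2BGR))
```

```text
[ 0.52162788 -0.26809692  0.28573112] [ 0.06176516 -1.49834955  0.02781235] [-0.9   0.39  1.39  0.44  1.79 -0.76]
1.22 35 0 [-0.0027 -0.0026  0.0073  0.024   0.0081 -0.0175]
1.0 35 0 [ 0.015  -0.0026  0.0338  0.024   0.0081 -0.0175]
0.85 33 0 [ 0.0242 -0.0026  0.0537  0.0237 -1.9919 -0.0179]
0.7 30 0 [ 3.0500e-02 -2.6000e-03  7.4500e-02  2.3200e-02 -4.9919e+00 -1.8600e-02]
0.55 26 0 [ 3.4000e-02 -2.6000e-03  9.5800e-02  2.2500e-02 -8.9919e+00 -1.9400e-02]
0.45 22 0 [ 3.50000e-02 -2.60000e-03  1.09900e-01  2.19000e-02 -1.29919e+01
 -2.02000e-02]
0.35 18 0 [ 3.47000e-02 -2.60000e-03  1.24100e-01  2.12000e-02 -1.69919e+01
 -2.10000e-02]
0.25 14 0 [ 3.29000e-02 -2.60000e-03  1.38100e-01  2.05000e-02 -2.09919e+01
 -2.17000e-02]
0.18 10 0 [ 3.14000e-02 -2.60000e-03  1.47700e-01  1.98000e-02 -2.49919e+01
 -2.25000e-02]
1561 [[-0.08875338  0.14191757]
 [-0.05995454  0.24487375]
 [-0.03495559  0.29776756]]
```

View pics/s6.png

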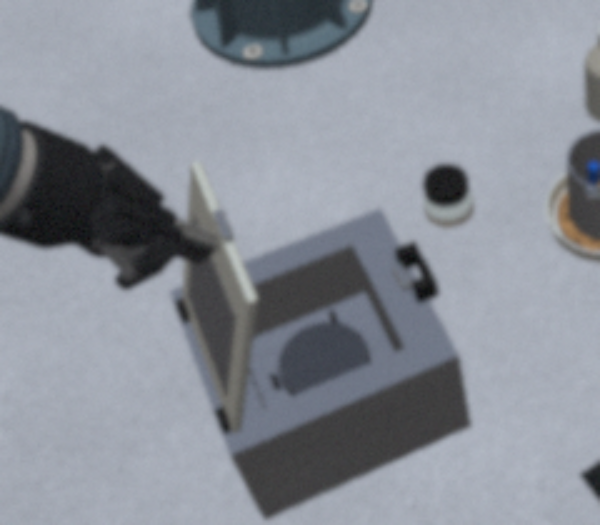

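The fingertips are pushing the cover's outer face at about (205,245) in the crop, and the cover is past vertical. I'll carry on around the arc.

Call:
servo_tool(series="1 0.004 -0.002 0.017 0 0 0; 1 0.011 -0.0026 0.027 0 0 0; 1 0.017 -0.0026 0.037 0 0 0; 1 0.0215 -0.0026 0.047 0 -1 0; 1 0.0255 -0.0026 0.057 0 -2.5 0; 1 0.0285 -0.0026 0.067 0 -4 0; 1 0.031 -0.0026 0.077 0 -5.5 0; 1 0.033 -0.0026 0.088 0 -7.5 0; 1 0.0345 -0.0026 0.099 0 -10 0; 1 0.035 -0.0026 0.11 0 -13 0; 1 0.035 -0.0026 0.119 0 -15.5 0; 1 0.0345 -0.0026 0.126 0 -17.5 0")

```text
time_s: 18.42
eef_pos: [0.5321, -0.168, 0.2021]
eef_rot: [-0.1, 0.743, 0.652, 0.114]
wrist_force: [-0.3, -0.9, 0.9]
opening: 0.004
grasp_force: 0.8
```

Run:
```python
from h import *
o=ctrl.get_obs(); print(o['eef_pos'],o['wrist_force'],o['q'].round(2)); T=Ttool()
for th,a,cl in [(.33,17.5,0),(.25,14,0),(.18,10,0),(.12,10,0),(.08,10,0),(.04,10,0),(0,10,0)]:
    p,D=coverpose(th,a,cl); print(th,a,cl,rel(T,p,D).round(4),p.round(4))
```

```text
[ 0.53207886 -0.16795952  0.20208095] [-0.34591326 -0.86390119  0.85226979] [-0.66  0.26  1.66  0.27  1.39 -0.6 ]
0.33 17.5 0 [ 0.000e+00  1.000e-04  7.000e-04 -1.200e-03  1.168e-01  2.320e-02] [ 0.5322 -0.1678  0.2014]
0.25 14 0 [ 2.0000e-03  1.0000e-04  1.1800e-02 -4.0000e-04 -3.3832e+00  2.3200e-02] [ 0.5329 -0.1626  0.1915]
0.18 10 0 [ 3.5000e-03  1.0000e-04  2.1400e-02  4.0000e-04 -7.3832e+00  2.3200e-02] [ 0.5335 -0.1583  0.1827]
0.12 10 0 [ 2.8000e-03  1.0000e-04  2.8900e-02  4.0000e-04 -7.3832e+00  2.3200e-02] [ 0.5337 -0.1567  0.1753]
0.08 10 0 [ 2.2000e-03  1.0000e-04  3.3900e-02  4.0000e-04 -7.3832e+00  2.3200e-02] [ 0.5338 -0.1559  0.1704]
0.04 10 0 [ 1.4000e-03  1.0000e-04  3.8800e-02  4.0000e-04 -7.3832e+00  2.3200e-02] [ 0.5339 -0.1552  0.1655]
0 10 0 [ 3.0000e-04  1.0000e-04  4.3600e-02  4.0000e-04 -7.3832e+00  2.3200e-02] [ 0.534  -0.1547  0.1605]
```

Call:
servo_tool(series="1 0.001 0 0.006 0 -1.7 0; 1 0.002 0 0.012 0 -3.4 0; 1 0.003 0 0.017 0 -5.5 0; 1 0.0035 0 0.0215 0 -7.4 0; 1 0.0032 0 0.025 0 -7.4 0; 1 0.003 0 0.028 0 -7.4 0; 1 0.0027 0 0.031 0 -7.4 0; 1 0.0027 0 0.031 0 -7.4 0; 1 0.0027 0 0.031 0 -7.4 0")

```text
time_s: 19.17
eef_pos: [0.5336, -0.1574, 0.1735]
eef_rot: [-0.058, 0.749, 0.656, 0.066]
wrist_force: [0.0, 0.9, 2.4]
opening: 0.005
grasp_force: 0.9
```

Call:
servo_tool(series="1 -0.0005 0 0.0015 0 0 0; 1 -0.001 0 0.003 0 0 0; 1 -0.0013 0 0.004 0 0 0; 1 -0.0016 0 0.005 0 0 0; 1 -0.0016 0 0.005 0 0 0")

```text
time_s: 19.58
eef_pos: [0.5337, -0.1581, 0.1684]
eef_rot: [-0.058, 0.749, 0.657, 0.066]
wrist_force: [-0.5, 1.7, 2.2]
opening: 0.0
grasp_force: 1.0
```

Call:
servo_tool(series="1 0 0 0.001 0 0 0; 1 -0.0003 0 0.002 0 0 0; 1 -0.0005 0 0.003 0 0 0; 1 -0.0007 0 0.004 0 0 0; 1 -0.0007 0 0.004 0 0 0")

```text
time_s: 20.0
eef_pos: [0.534, -0.1581, 0.1675]
eef_rot: [-0.058, 0.749, 0.657, 0.066]
wrist_force: [-7.6, 4.1, 22.2]
opening: 0.001
grasp_force: 11.2
```

Call:
servo_tool(series="1 0 0 0.001 0 0 0; 1 -0.0003 0 0.002 0 0 0; 1 -0.0004 0 0.0025 0 0 0; 1 -0.0004 0 0.0025 0 0 0")

```text
time_s: 20.33
eef_pos: [0.534, -0.1577, 0.1637]
eef_rot: [-0.058, 0.749, 0.657, 0.067]
wrist_force: [-3.0, 4.0, 11.5]
opening: -0.002
grasp_force: 5.7
```

Call:
servo_tool(series="1 0 0 0.0007 0 0 0; 1 0 0 0.0015 0 0 0; 1 0 0 0.0015 0 0 0; 1 0 0 0.0015 0 0 0")

```text
time_s: 20.67
eef_pos: [0.5338, -0.1575, 0.1606]
eef_rot: [-0.058, 0.749, 0.657, 0.066]
wrist_force: [0.1, 2.3, 2.8]
opening: -0.001
grasp_force: 1.5
```

Call:
servo_tool(series="1 0 0 0.0007 0 0 0; 1 0 0 0.001 0 0 0; 1 0 0 0.001 0 0 0; 1 0 0 0.001 0 0 0")

```text
time_s: 21.0
eef_pos: [0.5338, -0.1576, 0.1595]
eef_rot: [-0.058, 0.749, 0.657, 0.066]
wrist_force: [0.4, 3.1, 4.7]
opening: -0.004
grasp_force: 2.2
```

Call:
servo_tool(series="1 0 0 0.0005 0 0 0; 1 0 0 0.001 0 0 0; 1 0 0 0.001 0 0 0; 1 0 0 0.001 0 0 0")

```text
time_s: 21.33
eef_pos: [0.5339, -0.1575, 0.159]
eef_rot: [-0.058, 0.749, 0.657, 0.066]
wrist_force: [-0.8, 2.0, 7.1]
opening: 0.0
grasp_force: 3.7
```

Run:
```python
from h import *
for n in ['top','scene']:
    c=shot(n); P=cloud(c); d=P-C; xx=d@EX; yy=d@EY; z=P[...,2]
    for a,b in [(-.08,-.04),(-.04,0),(0,.03),(.03,.055),(.055,.075)]:
        m=(abs(xx)<.07)&(abs(xx)>.02)&(yy>a)&(yy<b)&(z>.1)&(z<.16); print(n,a,m.sum(),np.median(z[m]).round(4))
```

```text
top -0.08 189 0.1355
top -0.04 48 0.1353
top 0 0 nan
top 0.03 121 0.1337
top 0.055 252 0.134
scene -0.08 761 0.1335
scene -0.04 734 0.1337
scene 0 478 0.1336
scene 0.03 240 0.1329
scene 0.055 298 0.1329
  return _methods._mean(a, axis=axis, dtype=dtype,
  ret = ret.dtype.type(ret / rcount)
```

The cover lies flat with its top at 0.134. I'll back off and check that it stays shut.

Call:
servo_tool(series="1 0 0 -0.005 0 0 0; 1 0 0 -0.015 0 0 0; 1 0 0 -0.035 0 0 0; 1 0 0 -0.065 0 0 0; 1 0 0 -0.1 0 0 0; 1 0 0 -0.135 0 0 0; 1 0 0 -0.16 0 0 0; 1 0 0 -0.17 0 0 0; 1 0 0 -0.17 0 0 0; 1 0 0 -0.17 0 0 0; 1 0 0 -0.17 0 0 0; 1 0 0 -0.17 0 0 0")

```text
time_s: 22.43
eef_pos: [0.529, -0.1862, 0.3234]
eef_rot: [-0.06, 0.749, 0.657, 0.066]
wrist_force: [-0.3, -0.1, 0.1]
opening: -0.003
grasp_force: 0.0
```

Run:
```python
from h import *
for n in ['top','scene']:
    c=shot(n,n+'_end.png'); P=cloud(c); d=P-C; xx=d@EX; yy=d@EY; z=P[...,2]
    for a,b in [(-.08,-.04),(-.04,0),(.03,.055),(.055,.075)]:
        m=(abs(xx)<.07)&(yy>a)&(yy<b)&(z>.1)&(z<.2); print(n,a,m.sum(),np.median(z[m]).round(4) if m.any() else '')
```

```text
top -0.08 29 0.1361
top -0.04 151 0.1351
top 0.03 584 0.1354
top 0.055 468 0.135
scene -0.08 1071 0.1336
scene -0.04 1029 0.134
scene 0.03 615 0.134
scene 0.055 482 0.1339
```

View pics/scene_end.png

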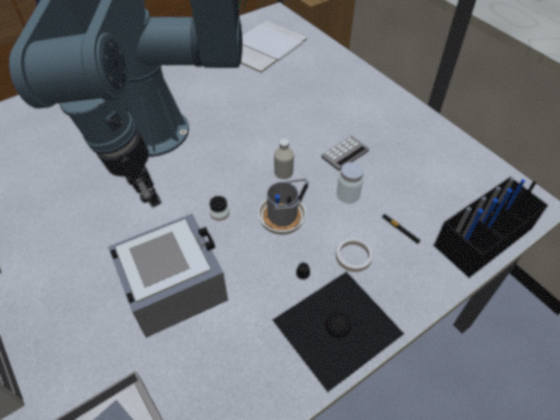

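The cover is latched flat at (165,260) px, the cup is upright in the dish at (283,205), and nothing else has moved. Handing in.

```bash
python3 -c "
from bench import ctrl
print(ctrl.hand_in())"
```

```text
the job is handed in; nothing more can be done
None
```

The cup stands upright on the cork in the dish, the cover is closed flat and stayed shut after the gripper backed off, and the job was handed in at about 22.5 s; no verdict was returned.

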